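# Restack the ring set on the leaning feed spindle of a ticket unit

## Task

Put the three loose rings back on the leaning spindle of the feed unit, one at a time in order of size: the widest first, then the middle one, the smallest last, each pushed fully home before the next goes on. Then swing the keeper arm over the stack until it is closed against its stop, and let go. Do not disturb the screwdriver, the jar or the card reader.

Things in the scene. Friction and masses are not known exactly. Their poses are not given: they have to be found in the camera images.
- spindle: Steel post, 16 mm in diameter, square on a cream sloped plate of the fixed feed unit; leans 30 degrees from vertical, to the robot's right and a little away from it. Origin: post's foot, on the plate's upper face, 55 mm above the bench. z: up along the post; x: up the slope, to the left; y: level, towards the robot; turned up to 0.3 rad either way. Straight to z = 44 mm, then tapers to 6 mm at its tip, z = 54 mm.
- wheel: Widest ring, aluminium with six dark spots round each face: 56 mm outside diameter, 19.5 mm plain bore, 14 mm high, about 90 g, lying flat on the 2 mm rubber mat. Origin: centre of its underside; z along its bore (up at the start). Both ways up are the same. Goes on first, down on the plate.
- bush: Middle ring, plain aluminium: 45 mm outside diameter, 19.5 mm bore, 16 mm high, about 80 g, lying flat on the mat. Origin: centre of its underside; z along its bore. Both ways up are the same. Goes on second, down on the widest ring.
- collar: Smallest ring, plain aluminium: 34 mm outside diameter, 19.5 mm bore, 12 mm high, about 40 g, lying flat on the mat. Origin: centre of its underside; z along its bore. Both ways up are the same. Goes on last; with all three home the stack is 42 mm high.
- wheel_mid (a point): Centre of the widest ring, half way up its bore (7 mm above the plate along the post when home)
- bush_mid (a point): Centre of the middle ring, half way up its bore (22 mm above the plate along the post when home)
- collar_mid (a point): Centre of the smallest ring, half way up its bore (36 mm above the plate along the post when home)
- keeper (a joint): Angle of the keeper, a flat forked steel arm swinging about an axis parallel to the post: 0 = closed at its stop, fork over the stack; positive = swung open to the spindle's +y side (towards the robot), stop at 2.1; starts 1.5 to 1.95. Stiff light hinge (0.06 N m), stays where left. Arm 5 mm thick, underside 44.5 mm above the plate: clears the full stack by 2.5 mm, jams on a ring that is not home.
- keeper_hinge (a point): Centre of the keeper's swing, top of its pillar (14 mm in diameter), up the slope from the post: in the spindle's frame x = 62, y = 0, z = 44.5 mm. The plate spans x = -50 to 90, y = -60 to 60 mm; nothing else rises from it, so rings gripped across y leave room for the fingers. Below it a grey base, 165 x 130 x 14 mm.
- keeper_pin (a point): Free top end of the upright pin on the keeper arm (8 mm in diameter, 26 mm tall, parallel to the post), by which the arm is pushed; 42.4 mm from the swing axis, 75.5 mm above the plate. In the spindle's frame with the keeper at angle q: x = 62 - 40 cos q + 14 sin q, y = 14 cos q + 40 sin q mm.
- screwdriver: Bystander: a screwdriver lying on the bench on the left. Leave alone.
- grease: Bystander: a small white jar with a black cap, 52 mm in diameter, 55 mm tall. Leave alone.
- reader: Bystander: a flat grey card reader, 75 x 120 x 22 mm. Leave alone.
There are look-alikes about, which are no part of the job. Leave any yellow look-alike of the wheel alone. Leave any blue look-alike of the collar alone.

How it is judged:
On the way, in this order (a step that is already met when the one before it is completed fails the run):
1. the widest ring is fully home on the plate (z of wheel_mid in the frame of spindle between 0.0045 and 0.0095 m and x of wheel_mid in the frame of spindle between -0.003 and 0.003 m and y of wheel_mid in the frame of spindle between -0.003 and 0.003 m and angle between the z axis of wheel and the z axis of spindle, either way round below 0.1 rad), for 0.2 s.
2. the middle ring is fully home on the widest (all of step 1 and z of bush_mid in the frame of spindle between 0.0195 and 0.0245 m and x of bush_mid in the frame of spindle between -0.003 and 0.003 m and y of bush_mid in the frame of spindle between -0.003 and 0.003 m and angle between the z axis of bush and the z axis of spindle, either way round below 0.1 rad), for 0.2 s.
3. the smallest ring is fully home on the middle one (all of step 2 and z of collar_mid in the frame of spindle between 0.0335 and 0.0385 m and x of collar_mid in the frame of spindle between -0.003 and 0.003 m and y of collar_mid in the frame of spindle between -0.003 and 0.003 m and angle between the z axis of collar and the z axis of spindle, either way round below 0.1 rad), for 0.2 s.
4. the keeper is closed over the stack (value of joint keeper below 0.12 rad), for 0.2 s.
At the end, for the whole second after the job is handed in: All three rings are on the spindle in order (widest on the plate, then middle, then smallest), each within 2.5 mm of fully home along the post, within 3 mm of its axis and 0.10 rad of square to it, at rest; the keeper is within 0.12 rad of closed (all of step 3 and value of joint keeper below 0.12 rad and linear speed of each of wheel, bush, collar below 0.02 m/s); the robot touches nothing.
It fails at once if the screwdriver is moved more than 30 mm (distance of screwdriver from where it was at the start of the episode above 0.03 m).
It fails at once if the jar is moved more than 30 mm (distance of grease from where it was at the start of the episode above 0.03 m).
It fails at once if the card reader is moved more than 30 mm (distance of reader from where it was at the start of the episode above 0.03 m).
It also fails if it takes over 64 s, if anything falls off the work surface, if the arm or the gripper's body presses on something with over 40 N, if the wrist force passes 120 N, or if a joint passes its speed limit or range.

## Robot

A 6-joint arm with a two-finger parallel gripper is mounted at the origin on the work surface. World frame = base frame: x ahead of the robot, y to its left, z up, the work surface at z = 0. Lengths are in m, angles in rad, forces in N, time in s.
With the tool pointing down it reaches from about 0.325 to 0.85 m from the base axis. Payload 4.4 kg.
Tool frame: the origin (TCP) lies at the very end of the fingers, on their centre line; the grasp point (between the pads) lies 19 mm behind it (robot.pinch_z is the distance from the TCP to the grasp point, in m); z points along the fingers, y is the line along which they close (so a half turn about z gives the same grasp; the last joint's range is limited). The gripper opens to 94 mm and grips with 3 to 60 N. Pads are 16 mm wide; open, the fingers measure 119 mm over their backs; the gripper's body (75 mm by 177 mm) begins 78 mm behind the grasp point.
Start: joints at [-1.472, 0.207, 1.542, -0, 1.393, -0.15], TCP at [0.142, -0.557, 0.205] pointing down, gripper open.
Joint ranges: [-2.73, 2.73], [-0.86, 2.22], [0.23, 2.46], [-1.11, 4.25], [0.08, 2.63], [-2.82, 2.82]. Speed limits (rad/s): [2.79, 2.79, 3.14, 3.14, 3.14, 3.14].

## Interface

Orientations are given as a 3x3 rotation matrix whose columns are the frame's x, y, z axes.
In Python, from rig import robot gives the robot as it stands. The module is installed in compiled form; this text tells all that it offers.
- The arm moves only by the shell command python3 -m creep 'ROWS' [FORCE]. ROWS is JSON, a list of rows, each a list of 3 entries, a list of its own where there are three numbers: the finger opening in mm, from 0 to 94, then the shift along the world's x, y, z in units of 50 mm (1.0 is 50 mm), then the turn, a rotation vector about the world's x, y, z in units of 10 degrees (1.0 is 10 degrees). In form: [[gripper, [dx, dy, dz], [wx, wy, wz]], ...]. A call has 1 to 12 rows; each row shifts and turns the commanded pose from where the row before left it; what a row does not reach is not made up. A row lasts 1/8 s, in which the tool goes at most 62.5 mm and 10.7 degrees, less where a joint would pass 70% of its speed; a pose out of reach is approached as far as the arm can. A call is refused whole if a number of a shift passes 1 or a number of a turn 1, either way. A call with a gripper value outside its range is refused whole. The fingers move at their own pace and stop on an object; FORCE is the grip in N (left out, the last holds). Time passes only in rows, so rows that do not move let the fingers close. It gives the time, the measured TCP pose, the force, the opening and the grip force at its end, in the units of the state.
- robot.get_state(): the state, without advancing time (a new reading comes with each control period).
- robot.camera(name): name is "scene" or "side" or "wrist"; returns a dict with "image" (400x640x3 uint8, blue, green, red), "camera_matrix" (3x3 intrinsics, pixels), "D" ([k1, k2, p1, p2, k3] as OpenCV has them; the pictures are not rectified), "eye" and "orientation" of the camera in the world. Camera axes: x right, y down, z forward; pixel columns grow to the right and rows downward; lengths in m; the calibration is good to about 2 mm. A picture is of the moment at which its call begins. There is no depth.
- robot.hand_in(): hands the job in; it is judged then, once.
Trained networks look in the newest picture that a camera, given by its name, has taken for a name from the list of things; names that differ only in an ending like _2 or _b are one class to them, and where a whole thing is asked for, a point or a joint stands for the part that bears it (a point fixed in the world has none). Each returns a list of dicts, best first, with "p" (0 to 1); they miss things now and then, are a little off and sometimes report something else, mostly with a low value. They report only what shows in the picture. A call takes as long as a camera call. They do not tell look-alikes from the thing itself.
- robot.look_for(label, camera): "rect" ([left, top, right, bottom] in pixels, round what is visible of it).
The state is a dict: "time": time; "qpos": joint angles; "qd": joint speeds; "effort": joint torques, N m; "tool_pos": TCP position; "tool_rot": TCP orientation; "wrist_force": force on the tool from outside, world axes, zero at the start; "wrist_torque": the same for the moment, N m; "opening": finger opening in m; "grip_force": force on a finger pad.
Only numpy, scipy, OpenCV 4.12 (cv2) and the standard library are available. Lean on these libraries where they do the work, as an engineer would, in place of code of your own. Each camera call takes 0.05 s, during which the arm holds its last target. There are 200 camera calls.

## Working session

There is one attempt and no reset: what is moved stays moved. The work goes in short steps, Python scripts to look and compute and a shell command to move; the robot and the scene stay as the last step left them, time stands still between calls to the robot, and variables do not carry over. Pictures are saved under pics/ and viewed, at most 10 in all, crops included, and the job is handed in when it is done.

```bash
mkdir -p pics
cat > h.py <<'E'
from rig import robot
import numpy as np, cv2
def ray(c,uv):
    n=cv2.undistortPoints(np.array([[uv]],float),np.array(c["camera_matrix"]),np.array(c["D"]))[0,0]
    d=np.array(c["orientation"])@np.array([n[0],n[1],1.]); return np.array(c["eye"]),d
def onz(c,uv,z):
    e,d=ray(c,uv); return e+d*(z-e[2])/d[2]
def proj(c,P):
    R=np.array(c["orientation"]);t=-R.T@np.array(c["eye"])
    return cv2.projectPoints(np.array(P,float).reshape(-1,3),cv2.Rodrigues(R.T)[0],t,np.array(c["camera_matrix"]),np.array(c["D"]))[0][:,0]
E
python3 - <<'E'
from h import *
ims=[]
for n in ["scene","side","wrist"]:
    c=robot.camera(n); cv2.imwrite(f"pics/{n}0.png",c["image"]); ims.append(c["image"])
    print(n,np.round(c["eye"],3),np.round(c["orientation"],2).tolist())
    for l in ["spindle","wheel","bush","collar","keeper","keeper_pin","grease","reader","screwdriver"]:
        for r in robot.look_for(l,n)[:4]:
            u=r["rect"]; m=[(u[0]+u[2])/2,(u[1]+u[3])/2]
            print(l,np.round(u).astype(int).tolist(),round(r["p"],2),np.round(onz(c,m,.01)[:2],3))
cv2.imwrite("pics/a.png",cv2.resize(np.vstack(ims[:2]),(640,800))[:,:])
E
```

```text
scene [ 0.96  -0.354  0.871] [[0.67, 0.61, -0.43], [0.74, -0.55, 0.38], [-0.0, -0.57, -0.82]]
spindle [286, 167, 342, 228] 0.75 [0.497 0.047]
wheel [169, 260, 189, 277] 0.9 [ 0.435 -0.344]
wheel [247, 263, 270, 280] 0.58 [ 0.573 -0.202]
bush [218, 235, 236, 250] 0.75 [ 0.453 -0.214]
collar [198, 321, 215, 334] 0.71 [ 0.603 -0.373]
collar [285, 169, 319, 182] 0.43 [0.416 0.072]
keeper [287, 168, 318, 180] 0.47 [0.412 0.078]
keeper_pin [284, 168, 323, 179] 0.58 [0.413 0.081]
grease [412, 183, 432, 210] 0.79 [0.696 0.272]
reader [270, 292, 332, 351] 0.74 [ 0.736 -0.205]
side [ 0.269 -0.817  1.099] [[0.93, -0.26, 0.24], [-0.36, -0.71, 0.61], [0.01, -0.66, -0.75]]
spindle [257, 171, 325, 235] 0.72 [0.531 0.072]
wheel [329, 266, 355, 291] 0.61 [ 0.571 -0.204]
wheel [299, 336, 318, 357] 0.55 [ 0.431 -0.343]
bush [287, 287, 305, 308] 0.74 [ 0.447 -0.216]
bush [267, 176, 293, 208] 0.19 [0.516 0.121]
collar [335, 326, 353, 344] 0.51 [ 0.518 -0.346]
collar [377, 331, 383, 346] 0.45 [ 0.591 -0.383]
keeper [270, 179, 291, 208] 0.53 [0.515 0.116]
keeper_pin [268, 180, 292, 205] 0.62 [0.515 0.12 ]
grease [312, 131, 332, 158] 0.85 [0.698 0.266]
reader [378, 239, 419, 283] 0.62 [ 0.726 -0.207]
screwdriver [230, 128, 292, 151] 0.9 [0.527 0.351]
wrist [ 0.209 -0.541  0.385] [[0.25, -0.94, -0.23], [-0.97, -0.24, -0.06], [0.0, 0.24, -0.97]]
```

View pics/scene0.png

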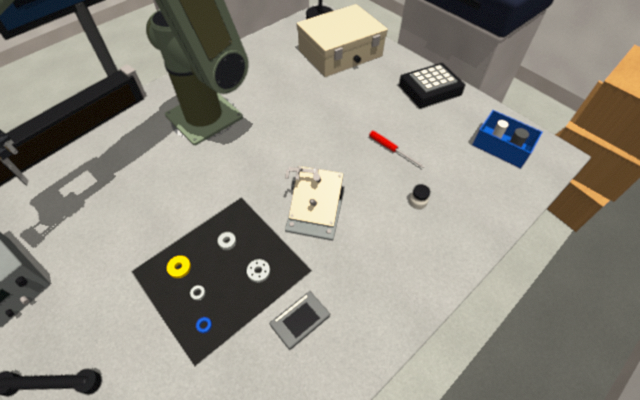

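View pics/side0.png

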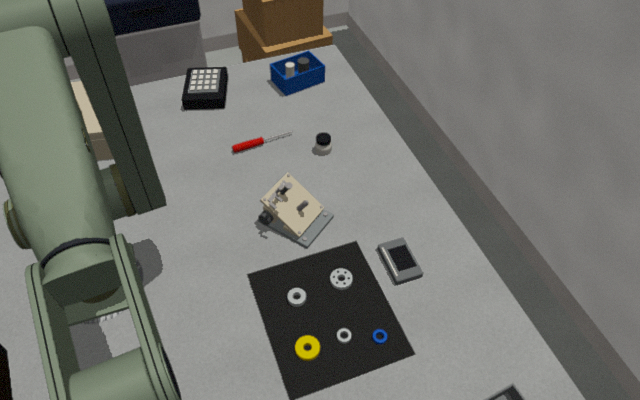

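The mat in the scene picture holds five rings.
- Wheel: the spotted aluminium ring at (258,270) fits. The yellow one at (178,266) is a decoy.
- Bush: plain aluminium at (227,240).
- Collar: plain aluminium at (197,292) fits. The blue one at (203,325) is a decoy.

The feed unit is at about (315,200). I'll confirm from closer.

```bash
python3 -m creep '[[94,[0.6,0.6,0.4],[0,0,0]],[94,[0.7,0.8,0.4],[0,0,0]],[94,[0.7,0.8,0.4],[0,0,0]],[94,[0.7,0.8,0.4],[0,0,0]],[94,[0.7,0.8,0.4],[0,0,0]],[94,[0.6,0.8,0.4],[0,0,0]],[94,[0.6,0.8,0.4],[0,0,0]],[94,[0,0,0],[0,0,0]]]' 30
python3 - <<'E'
from h import *
s=robot.get_state(); print(np.round(s["tool_pos"],3),np.round(s["tool_rot"],3).tolist(),np.round(s["qpos"],2),s["time"])
c=robot.camera("wrist"); cv2.imwrite("pics/w1.png",c["image"]); print(np.round(c["eye"],3),np.round(c["orientation"],3).tolist(),np.round(c["camera_matrix"],0).tolist())
for l in ["spindle","wheel","bush","collar","keeper","keeper_pin"]:
  for r in robot.look_for(l,"wrist")[:4]:
    u=r["rect"]; m=[(u[0]+u[2])/2,(u[1]+u[3])/2]
    print(l,np.round(u).astype(int).tolist(),round(r["p"],2),np.round(onz(c,m,.01)[:2],4))
E
```

```text
time: 2.5
tool_pos: [0.3738, -0.2856, 0.3479]
tool_rot: [[0.968, 0.252, 0.004], [0.252, -0.968, -0.003], [0.003, 0.004, -1.0]]
wrist_force: [0.6, -0.4, 0.5]
opening: 0.0939
grip_force: 0.0
[ 0.374 -0.286  0.348] [[0.968, 0.252, 0.004], [0.252, -0.968, -0.003], [0.003, 0.004, -1.0]] [-0.84 -0.1   1.57  0.    1.66  0.48] 2.5
[ 0.441 -0.268  0.528] [[0.252, -0.941, -0.227], [-0.968, -0.244, -0.063], [0.004, 0.235, -0.972]] [[333.0, 0.0, 322.0], [0.0, 333.0, 204.0], [0.0, 0.0, 1.0]]
spindle [37, 0, 182, 55] 0.66 [0.4919 0.052 ]
wheel [353, 123, 386, 160] 0.93 [ 0.4333 -0.3468]
wheel [278, 1, 320, 40] 0.88 [ 0.5685 -0.2033]
bush [273, 91, 302, 124] 0.55 [ 0.4501 -0.2144]
collar [409, 21, 431, 49] 0.94 [ 0.5935 -0.3738]
keeper [50, 1, 114, 50] 0.8 [0.4843 0.0891]
keeper_pin [51, 0, 111, 50] 0.94 [0.4847 0.0905]
keeper_pin [373, 74, 398, 95] 0.4 [ 0.5175 -0.3465]
```

View pics/w1.png

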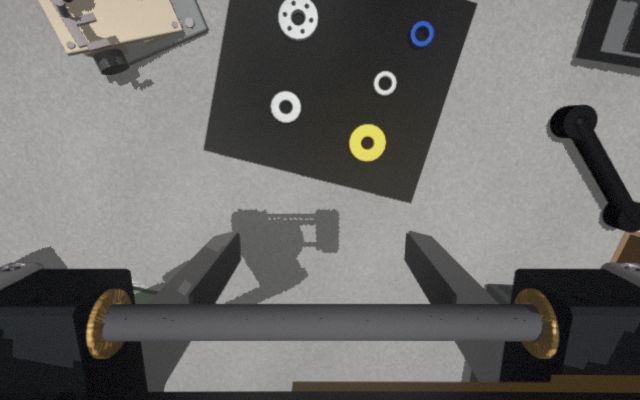

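The wrist picture confirms it. The spotted aluminium wheel is at (298,17), the bush at (286,107) and the plain collar at (385,83). The yellow ring at (367,142) and the blue one at (422,33) are decoys. Next I'll turn the tool and look at the spindle.

```bash
python3 -m creep '[[94,[0.29,0.47,-0.25],[0,0,0.94]],[94,[0.29,0.47,-0.25],[0,0,0.94]],[94,[0.29,0.47,-0.25],[0,0,0.94]],[94,[0.29,0.47,-0.25],[0,0,0.94]],[94,[0.29,0.47,-0.25],[0,0,0.94]],[94,[0.29,0.47,-0.25],[0,0,0.94]],[94,[0.29,0.47,-0.25],[0,0,0.94]],[94,[0.29,0.47,-0.25],[0,0,0.94]],[94,[0,0,0],[0,0,0]]]' 30
python3 - <<'E'
from h import *
import pickle
s=robot.get_state(); print(s["qpos"])
D={n:robot.camera(n) for n in ["wrist","scene","side"]}
pickle.dump(D,open("v1.pkl","wb"))
for n in D:
  for l in ["spindle","keeper","keeper_pin"]:
    for r in robot.look_for(l,n)[:2]: print(n,l,np.round(r["rect"]).astype(int).tolist(),round(r["p"],2))
a=D["wrist"]["image"]
S=cv2.resize(D["scene"]["image"][155:245,275:355],None,fx=5,fy=5,interpolation=cv2.INTER_CUBIC)
T=cv2.resize(D["side"]["image"][160:250,250:340],None,fx=5,fy=5,interpolation=cv2.INTER_CUBIC)
cv2.imwrite("pics/w2.png",a)
cv2.imwrite("pics/st2.png",np.hstack([S[:,:350],T])[:450]) # scene x off 275, side off 250; cut at 350
E
```

```text
time: 3.98
tool_pos: [0.4869, -0.0987, 0.2437]
tool_rot: [[0.009, 1.0, -0.003], [1.0, -0.009, 0.001], [0.001, -0.003, -1.0]]
wrist_force: [-1.0, -0.4, -0.1]
opening: 0.0943
grip_force: 0.0
[-3.74280874e-01  1.18938583e-02  1.67664740e+00 -5.14021140e-05
  1.45674015e+00 -3.64909403e-01]
wrist keeper [279, 12, 374, 107] 0.98
wrist keeper [272, 0, 431, 142] 0.21
wrist keeper_pin [278, 14, 372, 107] 0.83
scene spindle [285, 165, 343, 227] 0.9
scene keeper [286, 169, 322, 182] 0.76
scene keeper_pin [285, 167, 323, 180] 0.48
side spindle [259, 171, 325, 235] 0.73
side keeper [276, 179, 292, 198] 0.65
```

View pics/w2.png

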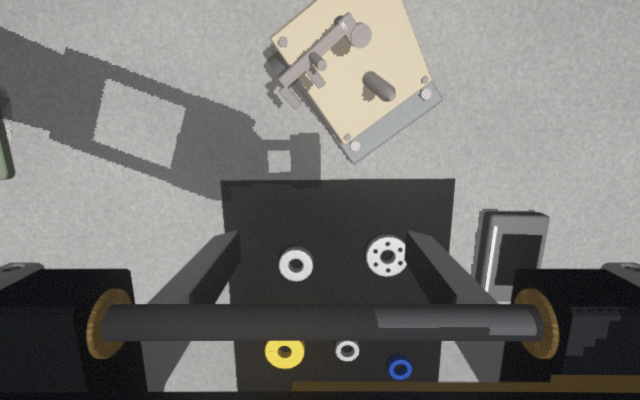

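View pics/st2.png

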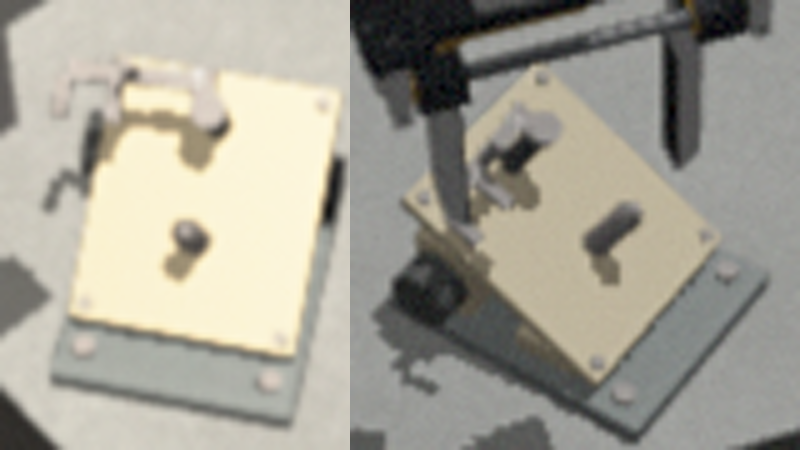

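w2 shows the post from its foot at about (370,78) to its tip at (387,95), with plate corners at (431,82), (343,147) and (271,40). The keeper hinge is at (360,35) and the arm points left and down towards the robot. I'll fit the unit's pose to these points.

```bash
cat >> h.py <<'E'
def spin(p):
    x,y,a=p[:3]; c,s=np.cos(a),np.sin(a); t=np.pi/6
    # a: turn about world z; at a=0 x-axis projects on world +y
    l=np.array([-s,c,0]); u=np.array([0,0,1.])
    X=l*np.cos(t)+u*np.sin(t); Z=-l*np.sin(t)+u*np.cos(t); Y=np.cross(Z,X)
    return np.column_stack([X,Y,Z]),np.array([x,y,.055])
E
python3 - <<'E'
from h import *
import pickle
from scipy.optimize import least_squares
D=pickle.load(open("v1.pkl","rb"))
T=[0,0,.053];F=[0,0,0];A=[-.05,-.06,0];B=[-.05,.06,0];C=[.09,.06,0];E_=[.09,-.06,0]
obs={"wrist":[(T,388,95),(F,370,78),(A,431,82),(B,343,147),(C,271,40)],
"scene":[(T,313.2,201.8),(B,289,219),(A,334,226),(E_,343,174)],
"side":[(T,305,203),(F,300,208.6),(B,298,236.6),(A,324,208),(E_,288.6,173),(C,260.6,200.6)]}
def res(p,ks=obs,show=False):
    R,o=spin(p); r=[]
    for n in ks:
        q=proj(D[n],[R@np.array(b[0])+o for b in obs[n]])-np.array([b[1:] for b in obs[n]])
        if show: print(n,np.round(q,1).tolist())
        r.append(q.ravel()/(1 if n=="wrist" else 1))
    return np.concatenate(r)
for ks in [["wrist"],["scene"],["side"],["wrist","scene","side"]]:
    s=least_squares(lambda p:res(p,ks),[.5,.05,.3],loss="soft_l1"); print(ks,np.round(s.x,4),s.cost)
res(s.x,show=True); R,o=spin(s.x); print(np.round(R,3)); np.save("spin.npy",s.x)
for n in D:
  for q in (1.4,1.6,1.8,2.0): print(n,q,np.round(proj(D[n],[R@np.array([.062-.04*np.cos(q)+.014*np.sin(q),.014*np.cos(q)+.04*np.sin(q),.0755])+o,R@np.array([.062,0,.0495])+o])).tolist())
E
```

```text
['wrist'] [0.5357 0.0131 0.6189] 6.919799853280919
['scene'] [0.5377 0.014  0.6435] 0.7190482390849207
['side'] [0.5325 0.0078 0.6023] 4.0513647885037845
['wrist', 'scene', 'side'] [0.5356 0.0128 0.6193] 18.89182187763039
wrist [[2.5, 2.6], [-2.1, 1.3], [0.7, -0.2], [0.3, -0.8], [-1.7, -0.3]]
scene [[-1.9, -0.2], [-1.1, -0.8], [-1.0, 0.7], [-0.0, -0.4]]
side [[2.1, -2.3], [-1.0, -0.9], [1.5, -0.8], [0.9, -1.6], [-0.7, -2.4], [-0.1, -2.3]]
[[-0.503 -0.814  0.29 ]
 [ 0.705 -0.58  -0.407]
 [ 0.5   -0.     0.866]]
wrist 1.4 [[323.0, 72.0], [360.0, 37.0]]
wrist 1.6 [[319.0, 61.0], [360.0, 37.0]]
wrist 1.8 [[318.0, 49.0], [360.0, 37.0]]
wrist 2.0 [[319.0, 36.0], [360.0, 37.0]]
scene 1.4 [[299.0, 170.0], [316.0, 177.0]]
scene 1.6 [[300.0, 167.0], [316.0, 177.0]]
scene 1.8 [[302.0, 164.0], [316.0, 177.0]]
scene 2.0 [[305.0, 162.0], [316.0, 177.0]]
side 1.4 [[281.0, 189.0], [289.0, 184.0]]
side 1.6 [[279.0, 186.0], [289.0, 184.0]]
side 1.8 [[278.0, 183.0], [289.0, 184.0]]
side 2.0 [[277.0, 180.0], [289.0, 184.0]]
```

Run:
```python
from h import *
import pickle
c=pickle.load(open("v1.pkl","rb"))["wrist"]
robot.camera("wrist")
for l,z in [("wheel",.009),("bush",.01),("collar",.008)]:
  for r in robot.look_for(l,"wrist")[:3]:
    u=r["rect"]; print(l,np.round(u,1).tolist(),round(r["p"],2),np.round(onz(c,[(u[0]+u[2])/2,(u[1]+u[3])/2],z)[:2],4))
# bright blobs
g=c["image"].astype(int); m=((g.min(2)>120)).astype(np.uint8)
m[:175]=0; m[:,:225]=0; m[:,450:]=0
cs=cv2.findContours(m,cv2.RETR_EXTERNAL,cv2.CHAIN_APPROX_NONE)[0]
for k in cs:
  if cv2.contourArea(k)>100:
    (x,y),r=cv2.minEnclosingCircle(k); print(round(x,1),round(y,1),round(r,1),np.round(onz(c,[x,y],.017)[:2],4))
```

```text
wheel [365.1, 233.6, 406.4, 273.5] 0.78 [ 0.5702 -0.1997]
wheel [266.1, 338.4, 304.6, 367.4] 0.74 [ 0.4318 -0.3505]
bush [277.8, 245.2, 313.7, 281.6] 0.84 [ 0.4506 -0.2124]
collar [333.9, 338.6, 355.9, 358.6] 0.8 [ 0.5171 -0.3447]
collar [385.3, 351.2, 409.7, 377.5] 0.63 [ 0.5933 -0.3712]
444.0 361.0 20.6 [ 0.6562 -0.3585]
347.1 350.7 11.5 [ 0.5196 -0.3413]
230.5 365.5 25.1 [ 0.3543 -0.3642]
295.5 265.0 16.8 [ 0.4508 -0.2115]
386.8 255.5 21.2 [ 0.5701 -0.1991]
384.5 176.5 64.5 [ 0.5634 -0.0954]
```

```bash
python3 -m creep '[[94,[0.41,-0.51,-0.9],[0,0,0.9]],[94,[0.41,-0.51,-0.9],[0,0,0.9]],[94,[0.41,-0.51,-0.9],[0,0,0.9]],[94,[0.42,-0.51,-0.9],[0,0,0.9]],[94,[0,0,-0.4],[0,0,0]],[94,[0,0,-0.4],[0,0,0]],[94,[0,0,-0.36],[0,0,0]],[94,[0,0,0],[0,0,0]]]' 30
python3 - <<'E'
from h import *
c=robot.camera("wrist"); cv2.imwrite("pics/w3.png",c["image"])
s=robot.get_state(); R=np.array(s["tool_rot"])
print(np.round(proj(c,[s["tool_pos"],np.array([.570,-.201,.016])])),R[:,1])
print(robot.look_for("wheel","wrist")[:2])
E
```

```text
time: 5.78
tool_pos: [0.5689, -0.2001, 0.0066]
tool_rot: [[-0.58, 0.814, -0.002], [0.814, 0.58, 0.001], [0.002, -0.001, -1.0]]
wrist_force: [-0.6, 0.5, -0.0]
opening: 0.094
grip_force: 0.0
[[322. 247.]
 [322. 253.]] [ 8.14383908e-01  5.80326501e-01 -3.99055748e-05]
[{'rect': [274.6, 202.7, 374.5, 301.2], 'p': 0.87}]
```

View pics/w3.png

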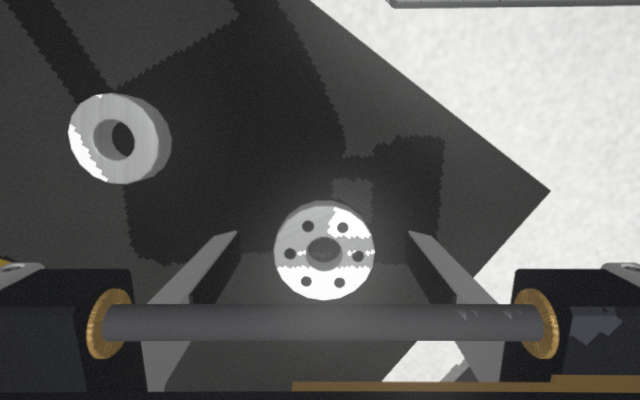

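The wheel is centred between the fingers at (324,251), so I'll grip, lift and tilt.

```bash
python3 -m creep '[[50,[0,0,0],[0,0,0]],[50,[0,0,0],[0,0,0]],[50,[0,0,0],[0,0,0]],[50,[0,0,0],[0,0,0]],[50,[0,0,0.9],[0,0,0]],[50,[0,0,0.9],[0,0,0]],[50,[0.02,0.81,0.33],[0.814,0.58,0]],[50,[0.02,0.81,0.33],[0.814,0.58,0]],[50,[0.02,0.81,0.33],[0.814,0.58,0]],[50,[0,0.81,0.34],[0,0,0]],[50,[0,0,0],[0,0,0]]]' 35
python3 - <<'E'
from h import *
import pickle
p=np.load("spin.npy");R,o=spin(p); s=robot.get_state()
print("tool in spindle mm",np.round(R.T@(np.array(s["tool_pos"])-o)*1e3,1), np.round(R.T@np.array(s["tool_rot"]),3).tolist(),s["wrist_force"])
D={n:robot.camera(n) for n in ["wrist","scene","side"]}; pickle.dump(D,open("v2.pkl","wb"))
T=cv2.resize(D["side"]["image"][150:240,250:350],None,fx=4,fy=4,interpolation=cv2.INTER_CUBIC)
cv2.imwrite("pics/m4.png",np.hstack([cv2.resize(D["wrist"]["image"],None,fx=.6,fy=.6)[:,:384],np.zeros((240,10,3),np.uint8),T[:240]])) if 0 else None
W=D["wrist"]["image"][0:300,120:520]
cv2.imwrite("pics/m4.png",np.hstack([W,cv2.resize(T,(400,360))[:300]]))
E
```

```text
time: 7.25
tool_pos: [0.5736, -0.0374, 0.1642]
tool_rot: [[-0.505, 0.813, -0.291], [0.704, 0.583, 0.406], [0.499, 0.001, -0.866]]
wrist_force: [0.7, -0.4, -0.4]
opening: 0.0552
grip_force: 35.0
tool in spindle mm [  0.   -1.8 126. ] [[1.0, 0.003, -0.001], [0.003, -1.0, 0.001], [-0.001, -0.001, -1.0]] [ 0.68896817 -0.41439729 -0.43861722]
```

View pics/m4.png

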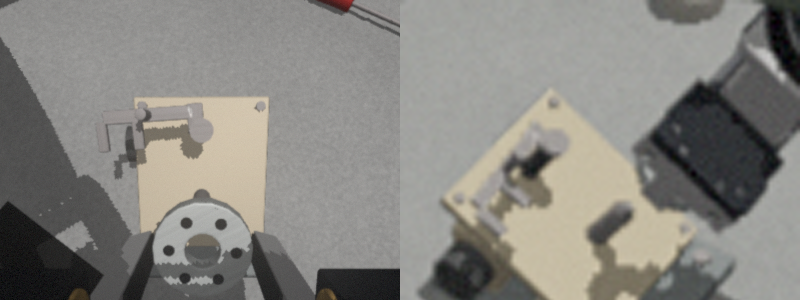

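The wheel is gripped level with the plate. The plate's top corners are at (255,97) and (389,97) in full-frame pixels, the hinge at (320,129), and the post peeks out at (322,190). I'll refine the pose from this close view.

Run:
```python
from h import *
import pickle
from scipy.optimize import least_squares
c=pickle.load(open("v2.pkl","rb"))["wrist"]; p=np.load("spin.npy"); s=robot.get_state()
P=np.array([[.09,.06,0],[.09,-.06,0],[.062,0,.0495],[.003,0,.054]]); ob=np.array([[255,97],[389,97],[320.5,129],[322,190]])
f=lambda p:proj(c,P@spin(p)[0].T+spin(p)[1])-ob
print(np.round(f(p),1).tolist())
r=least_squares(lambda q:(f(q)*np.array([[1],[1],[1],[.5]])).ravel(),p); print(np.round(r.x,4),np.round(f(r.x),1).tolist())
np.save("spin2.npy",r.x)
for q in (p,r.x):
    R,o=spin(q); t=R.T@(np.array(s["tool_pos"])-o); print(np.round(t*1e3,1),np.round(R,3).tolist())
T=np.array(s["tool_pos"]);Rt=np.array(s["tool_rot"])
print("wheel bore seen vs axis", proj(c,[T-Rt[:,2]*.0094]), proj(c,[T+Rt[:,2]*.0046]))
q=c["image"][140:200,300:345]; print(q[40:58,22].tolist())
```

```text
[[-3.5, -0.8], [-0.2, -0.4], [-0.9, 1.6], [-2.5, 18.2]]
[0.5356 0.0149 0.6184] [[-1.9, -2.6], [1.2, -2.1], [0.8, -0.4], [-0.9, 16.1]]
[ -1.6   0.2 126.4] [[-0.503, -0.814, 0.29], [0.705, -0.58, -0.407], [0.5, -0.0, 0.866]]
[ -3.1   1.4 127.2] [[-0.502, -0.815, 0.29], [0.706, -0.58, -0.407], [0.5, -0.0, 0.866]]
wheel bore seen vs axis [[317.70594912 253.75419105]] [[318.04434137 244.63367659]]
[[167, 188, 202], [167, 190, 202], [168, 190, 204], [170, 194, 206], [166, 189, 201], [168, 190, 203], [165, 187, 200], [164, 187, 200], [150, 169, 179], [113, 124, 130], [101, 106, 110], [100, 103, 107], [99, 105, 108], [100, 104, 108], [102, 107, 110], [100, 104, 109], [102, 105, 109], [103, 105, 109]]
```

Run:
```python
from h import *
from scipy.optimize import least_squares
c=robot.camera("wrist"); s=robot.get_state(); p=np.load("spin.npy")
cv2.imwrite("pics/w5.png",c["image"][60:320,230:420].repeat(3,0).repeat(3,1)[:600])
im=cv2.imread("pics/w5.png"); print(im.shape)
P=np.array([[.09,.06,0],[.09,-.06,0],[.062,0,.0495],[.008,0,0]])
print(np.round(proj(c,P@spin(p)[0].T+spin(p)[1]),1).tolist())
T=np.array(s["tool_pos"]);Rt=np.array(s["tool_rot"]); R,o=spin(p)
print(np.round(R.T@(T-o)*1e3,1), proj(c,[T-Rt[:,2]*.0094]))
```

```text
(600, 570, 3)
[[253.5, 94.5], [390.8, 94.3], [322.0, 128.3], [322.2, 186.7]]
[ -1.7   0.4 126.4] [[321.12690974 250.96569988]]
```

View pics/w5.png

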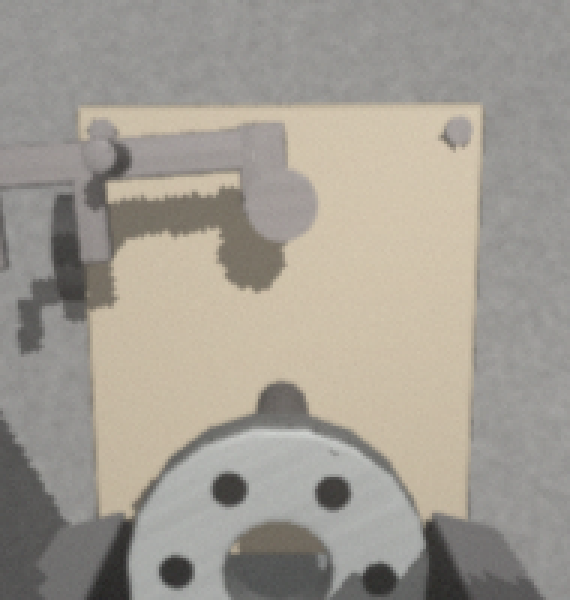

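The view confirms the fitted pose is about 1.6 px off for both the wheel and the plate, so the relative position is good. The post foot shows at (324,187). I'll shift 1.7 mm and start down the post.

```bash
cat > st.py <<'E'
from h import *
s=robot.get_state(); R,o=spin(np.load("spin.npy"))
print(s["time"],"tool in spindle mm",np.round(R.T@(np.array(s["tool_pos"])-o)*1e3,1),"F",np.round(R.T@np.array(s["wrist_force"]),1),"open",round(s["opening"],4),round(s["grip_force"],1))
E
python3 -m creep '[[50,[-0.017,0.024,0.017],[0,0,0]],[50,[-0.073,0.102,-0.217],[0,0,0]],[50,[-0.073,0.102,-0.217],[0,0,0]],[50,[-0.073,0.102,-0.217],[0,0,0]],[50,[-0.073,0.102,-0.217],[0,0,0]],[50,[-0.073,0.102,-0.217],[0,0,0]],[50,[-0.073,0.102,-0.217],[0,0,0]],[50,[-0.073,0.102,-0.217],[0,0,0]],[50,[0,0,0],[0,0,0]]]' 35 >/dev/null; python3 st.py
```

```text
8.575 tool in spindle mm [ 1.1  0.3 37.2] F [-0.4 -0.9 -1. ] open 0.0549 35.0
```

```bash
python3 -m creep '[[50,[-0.065,0.091,-0.225],[0,0,0]],[50,[-0.073,0.102,-0.217],[0,0,0]],[50,[-0.03,0.042,-0.087],[0,0,0]],[50,[0,0,0],[0,0,0]]]' 35 >/dev/null; python3 st.py
```

```text
9.075 tool in spindle mm [0.1 0.1 7.9] F [-0.5 -0.1 -1.8] open 0.0549 35.0
```

```bash
python3 -m creep '[[50,[-0.018,0.026,-0.055],[0,0,0]],[50,[-0.006,0.008,-0.017],[0,0,0]],[50,[0,0,0],[0,0,0]]]' 35 >/dev/null; python3 st.py
```

```text
9.45 tool in spindle mm [-0.3 -0.4  5.2] F [-0.6  1.1  0.8] open 0.0552 35.0
```

```bash
python3 -m creep '[[80,[0,0,0],[0,0,0]],[80,[0,0,0],[0,0,0]],[80,[0,0,0],[0,0,0]],[80,[0.064,-0.09,0.19],[0,0,0]],[80,[0.064,-0.09,0.19],[0,0,0]],[26,[0,0,0],[0,0,0]],[26,[0,0,0],[0,0,0]],[26,[0,0,0],[0,0,0]],[26,[0,0,0],[0,0,0]],[26,[-0.058,0.081,-0.173],[0,0,0]],[26,[-0.012,0.016,-0.035],[0,0,0]],[26,[0,0,0],[0,0,0]]]' 35 >/dev/null; python3 st.py
```

```text
10.95 tool in spindle mm [-0.  -0.1 14. ] F [0.  1.  0.1] open 0.0258 0.0
```

```bash
python3 -m creep '[[26,[-0.006,0.008,-0.017],[0,0,0]],[26,[-0.006,0.008,-0.017],[0,0,0]],[26,[0,0,0],[0,0,0]]]' 35 >/dev/null; python3 st.py
```

```text
11.325 tool in spindle mm [-0.2 -0.2 13.7] F [1.9 1.8 5.5] open 0.0263 2.5
```

The wheel is home, with firm contact at 13.7 mm. Next is the bush.

```bash
python3 -m creep '[[26,[0.174,-0.244,0.52],[0,0,0]],[26,[0.174,-0.244,0.52],[0,0,0]],[90,[-0.42,-0.78,0],[-0.814,-0.58,0]],[90,[-0.43,-0.78,0],[-0.814,-0.58,0]],[90,[-0.43,-0.79,0],[-0.814,-0.58,0]],[90,[-0.43,-0.78,0],[0,0,0]],[90,[-0.42,-0.78,0],[0,0,0]],[90,[0,0,-0.75],[0,0,0]],[90,[0,0,-0.75],[0,0,0]],[90,[0,0,-0.74],[0,0,0]],[90,[0,0,0],[0,0,0]]]' 35
python3 - <<'E'
from h import *
c=robot.camera("wrist"); s=robot.get_state()
print(np.round(s["tool_pos"],4),proj(c,[[*s["tool_pos"][:2],.018],[.4505,-.213,.018]]))
g=c["image"].astype(int)
for l in ["bush","collar"]:
  for r in robot.look_for(l,"wrist")[:3]: print(l,np.round(r["rect"]),round(r["p"],2))
E
```

```text
time: 12.7
tool_pos: [0.4497, -0.2118, 0.0043]
tool_rot: [[-0.58, 0.815, -0.002], [0.815, 0.58, 0.001], [0.002, -0.0, -1.0]]
wrist_force: [0.1, -0.2, -1.2]
opening: 0.0898
grip_force: 0.0
[ 0.4498 -0.2118  0.005 ] [[321.47771106 253.81327863]
 [321.28205455 256.24402669]]
bush [281. 207. 365. 292.] 0.96
```

```bash
python3 -m creep '[[36,[0,0,0],[0,0,0]],[36,[0,0,0],[0,0,0]],[36,[0,0,0],[0,0,0]],[36,[0,0,0],[0,0,0]],[36,[0,0,0.9],[0,0,0]],[36,[0,0,0.9],[0,0,0]],[36,[0.49,0.69,0.27],[0.814,0.58,0]],[36,[0.49,0.69,0.28],[0.814,0.58,0]],[36,[0.49,0.7,0.28],[0.814,0.58,0]],[36,[0.49,0.69,0.28],[0,0,0]],[36,[0.49,0.69,0.28],[0,0,0]],[36,[0,0,0],[0,0,0]]]' 35; python3 st.py
python3 - <<'E'
from h import *
c=robot.camera("wrist"); s=robot.get_state(); R,o=spin(np.load("spin.npy"))
print(np.round(R.T@np.array(s["tool_rot"]),3).tolist())
T=np.array(s["tool_pos"]);Rt=np.array(s["tool_rot"])
print("expected top centre",proj(c,[T-Rt[:,2]*.013]), "mid",proj(c,[T-Rt[:,2]*.005]),[ (np.round(r["rect"],1),r["p"]) for r in robot.look_for("bush","wrist")[:2]])
E
python3 st.py
```

```text
time: 14.35
tool_pos: [0.5744, -0.0372, 0.1659]
tool_rot: [[-0.507, 0.812, -0.289], [0.704, 0.583, 0.406], [0.498, 0.002, -0.867]]
wrist_force: [0.2, 0.9, -0.5]
opening: 0.036
grip_force: 0.0
14.35 tool in spindle mm [  0.6  -2.5 127.7] F [ 0.3 -0.6 -0.8] open 0.036 0.0
[[1.0, 0.002, -0.001], [0.002, -1.0, 0.001], [-0.001, -0.001, -1.0]]
expected top centre [[318.19621397 254.01944157]] mid [[318.35947131 248.5357801 ]] [(array([ 81. , 340.4, 121.3, 370.1]), 0.78)]
14.45 tool in spindle mm [ -0.4   0.2 127. ] F [ 0.1 -0.1 -0.2] open 0.0361 0.0
```

The bush wasn't gripped because the fingers hadn't finished closing. I'll find it and go back.

Run:
```python
from h import *
for n in ["scene","side","wrist"]:
    c=robot.camera(n)
    for l in ["wheel","bush","collar"]:
      for r in robot.look_for(l,n)[:4]:
        u=r["rect"]; print(n,l,np.round(u).astype(int),round(r["p"],2),np.round(onz(c,[(u[0]+u[2])/2,(u[1]+u[3])/2],.01)[:2],4))
    if n=="wrist":
        print(np.round(robot.get_state()["tool_pos"],4))
```

```text
scene wheel [166 261 191 278] 0.96 [ 0.4368 -0.3469]
scene bush [215 234 236 251] 0.51 [ 0.4496 -0.2164]
scene collar [197 320 212 336] 0.64 [ 0.6013 -0.3764]
scene collar [191 287 206 300] 0.5 [ 0.5212 -0.3436]
side wheel [300 336 319 359] 0.82 [ 0.4335 -0.3461]
side wheel [288 195 312 222] 0.65 [0.5489 0.0459]
side bush [287 287 309 307] 0.51 [ 0.4512 -0.2153]
side bush [316 145 330 157] 0.16 [0.6911 0.2378]
side collar [336 327 351 346] 0.44 [ 0.5159 -0.3498]
wrist wheel [292 171 357 228] 0.55 [0.5315 0.0225]
wrist bush [ 84 342 122 373] 0.92 [ 0.4512 -0.226 ]
wrist bush [294 171 353 231] 0.54 [0.5315 0.0204]
wrist bush [217  97 392 246] 0.43 [0.4948 0.0359]
[ 0.5728 -0.0394  0.1652]
```

```bash
python3 -m creep '[[68,[-0.49,-0.7,-0.27],[-0.814,-0.58,0]],[68,[-0.49,-0.7,-0.28],[-0.814,-0.58,0]],[68,[-0.49,-0.69,-0.28],[-0.814,-0.58,0]],[68,[-0.49,-0.7,-0.28],[0,0,0]],[68,[-0.49,-0.69,-0.28],[0,0,0]],[68,[0,0,-0.9],[0,0,0]],[68,[0,0,-0.88],[0,0,0]],[68,[0,0,0],[0,0,0]],[36,[0,0,0],[0,0,0]],[36,[0,0,0],[0,0,0]],[36,[0,0,0],[0,0,0]],[36,[0,0,0],[0,0,0]]]' 35
python3 - <<'E'
from h import *
c=robot.camera("wrist"); s=robot.get_state(); print(s["opening"],s["grip_force"],s["tool_pos"])
print([ (np.round(r["rect"],1),r["p"]) for r in robot.look_for("bush","wrist")[:2]])
cv2.imwrite("pics/w6.png",c["image"][120:320,160:480])
E
```

```text
time: 16.55
tool_pos: [0.4509, -0.2134, 0.0077]
tool_rot: [[-0.58, 0.814, 0.001], [0.814, 0.58, -0.001], [-0.001, 0.001, -1.0]]
wrist_force: [-0.3, 0.4, 4.4]
opening: 0.0438
grip_force: 35.0
0.043861439413380256 35.00161522999406 [ 0.45093659 -0.21346129  0.00769561]
[(array([279.6, 203.3, 366.4, 283.7]), 0.76)]
```

```bash
python3 -m creep '[[36,[0,0,0.9],[0,0,0]],[36,[0,0,0.9],[0,0,0]],[36,[0.48,0.7,0.27],[0.814,0.58,0]],[36,[0.49,0.7,0.27],[0.814,0.58,0]],[36,[0.48,0.7,0.27],[0.814,0.58,0]],[36,[0.49,0.7,0.27],[0,0,0]],[36,[0.48,0.7,0.27],[0,0,0]],[36,[0,0,0],[0,0,0]],[36,[0,0,0],[0,0,0]]]' 35 >/dev/null; python3 st.py
python3 - <<'E'
from h import *
c=robot.camera("wrist"); s=robot.get_state(); R,o=spin(np.load("spin.npy"))
T=np.array(s["tool_pos"]);Rt=np.array(s["tool_rot"])
print("expected top",proj(c,[T-Rt[:,2]*.0103]), "mid",proj(c,[T-Rt[:,2]*.0023]),[ (np.round(r["rect"],1),r["p"]) for r in robot.look_for("bush","wrist")[:2]], np.round(proj(c,np.array([[.008,0,.0],[0,0,.014],[.09,.06,0],[.09,-.06,0]])@R.T+o),1).tolist())
cv2.imwrite("pics/w7.png",c["image"][60:310,230:420].repeat(2,0).repeat(2,1))
E
python3 st.py
```

```text
17.775 tool in spindle mm [  0.4   1.3 125. ] F [-1.6 -0.2 -0.4] open 0.0442 35.0
expected top [[320.7564568  251.62360789]] mid [[320.83183415 246.30160623]] [(array([282. , 201.8, 364.4, 284.7]), 0.9), (array([441.1,   0. , 546.9,  38.5]), 0.57)] [[323.5, 189.3], [323.5, 201.1], [254.7, 97.0], [392.3, 96.8]]
17.875 tool in spindle mm [  0.2   1.9 125.2] F [-0.9  0.3 -0.9] open 0.0438 35.0
```

View pics/w7.png

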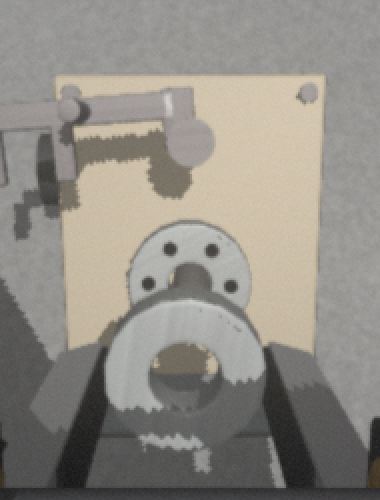

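The wheel sits flat on the plate. The bush bore is at (322,247.5), about 2 mm up-slope of the tool centre, so I'll compensate and lower it.

```bash
python3 -m creep '[[36,[0.053,-0.009,-0.022],[0,0,0]],[36,[-0.073,0.102,-0.217],[0,0,0]],[36,[-0.073,0.102,-0.217],[0,0,0]],[36,[-0.073,0.102,-0.217],[0,0,0]],[36,[-0.073,0.102,-0.217],[0,0,0]],[36,[-0.073,0.102,-0.217],[0,0,0]],[36,[-0.073,0.102,-0.217],[0,0,0]],[36,[0,0,0],[0,0,0]]]' 35 >/dev/null; python3 st.py
```

```text
18.875 tool in spindle mm [-0.9 -0.7 48.9] F [-0.   0.5 -1. ] open 0.0438 35.0
```

```bash
python3 -m creep '[[36,[-0.075,0.084,-0.225],[0,0,0]],[36,[-0.073,0.102,-0.217],[0,0,0]],[36,[-0.015,0.02,-0.043],[0,0,0]],[36,[0,0,0],[0,0,0]]]' 35 >/dev/null; python3 st.py
```

```text
19.375 tool in spindle mm [-2.2 -0.5 22.6] F [-0.9 -0.2 -0. ] open 0.0441 35.0
```

```bash
python3 -m creep '[[36,[-0.014,0.02,-0.042],[0,0,0]],[36,[0,0,0],[0,0,0]],[62,[0,0,0],[0,0,0]],[62,[0,0,0],[0,0,0]],[62,[0.051,-0.071,0.239],[0,0,0]],[62,[0.073,-0.102,0.217],[0,0,0]],[26,[0,0,0],[0,0,0]],[26,[0,0,0],[0,0,0]],[26,[0,0,0],[0,0,0]],[26,[0,0,0],[0,0,0]],[26,[0,0,0],[0,0,0]],[26,[-0.058,0.081,-0.173],[0,0,0]]]' 35 >/dev/null; python3 st.py
python3 -m creep '[[26,[0,0,0],[0,0,0]],[26,[-0.015,0.02,-0.043],[0,0,0]],[26,[0,0,0],[0,0,0]]]' 35 >/dev/null; python3 st.py
```

```text
20.875 tool in spindle mm [-0.5 -1.  36.1] F [-0.6  0.7 -0.1] open 0.0258 0.0
21.25 tool in spindle mm [ 0.  -0.5 32.9] F [ 0.9 -0.2 -0.4] open 0.0259 0.0
```

```bash
python3 -m creep '[[26,[-0.015,0.02,-0.043],[0,0,0]],[26,[-0.01,0.014,-0.03],[0,0,0]],[26,[0,0,0],[0,0,0]]]' 35 >/dev/null; python3 st.py
```

```text
21.625 tool in spindle mm [-0.2 -0.7 29.7] F [0.9 1.2 3.7] open 0.0263 1.8
```

The bush is home, with contact at 29.7 mm. Next is the collar.

```bash
python3 -m creep '[[26,[0.145,-0.204,0.433],[0,0,0]],[26,[0.145,-0.204,0.433],[0,0,0]],[60,[-0.118,-0.93,0],[-0.814,-0.58,0]],[60,[-0.118,-0.93,0],[-0.814,-0.58,0]],[60,[-0.118,-0.93,0],[-0.814,-0.58,0]],[60,[-0.118,-0.93,0],[0,0,0]],[60,[-0.118,-0.93,0],[0,0,0]],[60,[-0.118,-0.93,0],[0,0,0]],[60,[-0.118,-0.93,0],[0,0,0]],[60,[0,0,-0.75],[0,0,0]],[60,[0,0,-0.75],[0,0,0]],[60,[0,0,-0.4],[0,0,0]]]' 35
python3 - <<'E'
from h import *
robot.camera("wrist");c=robot.camera("wrist"); s=robot.get_state(); T=s["tool_pos"]
print(np.round(T,4),proj(c,[[*T[:2],.008]]))
for r in robot.look_for("collar","wrist")[:3]:
    u=r["rect"]; print(np.round(u,1),round(r["p"],2),np.round(onz(c,[(u[0]+u[2])/2,(u[1]+u[3])/2],.008)[:2],4))
E
```

```text
time: 23.12
tool_pos: [0.5161, -0.3433, 0.0255]
tool_rot: [[-0.58, 0.815, -0.003], [0.815, 0.58, 0.003], [0.004, -0.001, -1.0]]
wrist_force: [-0.3, 0.5, -0.1]
opening: 0.0602
grip_force: 0.0
[ 0.5158 -0.3427  0.0253] [[322.04229837 236.81907274]]
[366.1 339.2 413.1 367.7] 0.92 [ 0.6006 -0.3835]
[297.7 214.9 354.7 270.7] 0.7 [ 0.5201 -0.3444]
```

```bash
python3 -m creep '[[60,[0.06,-0.043,-0.2],[0,0,0]],[60,[0,0,-0.18],[0,0,0]],[60,[0,0,0],[0,0,0]],[25,[0,0,0],[0,0,0]],[25,[0,0,0],[0,0,0]],[25,[0,0,0],[0,0,0]],[25,[0,0,0],[0,0,0]],[25,[0,0,0],[0,0,0]]]' 30
python3 - <<'E'
from h import *
c=robot.camera("wrist"); s=robot.get_state(); T=s["tool_pos"]
print(np.round(T,4),s["opening"],s["grip_force"],proj(c,[[*T[:2],.008]]))
for r in robot.look_for("collar","wrist")[:3]: print(np.round(r["rect"],1),round(r["p"],2))
E
```

```text
time: 24.28
tool_pos: [0.5209, -0.3468, 0.0096]
tool_rot: [[-0.58, 0.815, 0.0], [0.815, 0.58, -0.0], [-0.001, 0.0, -1.0]]
wrist_force: [0.0, -0.0, 1.5]
opening: 0.0317
grip_force: 29.9
[ 0.5209 -0.3469  0.0096] 0.031986129879872593 29.92510215874063 [[321.45219852 243.52625055]]
[292.7 210.6 348.9 269.3] 0.88
[363.8 342.5 371.7 362.1] 0.49
```

```bash
python3 -m creep '[[44,[0,0,0],[0,0,0]],[44,[0,0,0],[0,0,0]],[44,[-0.017,0.024,-0.09],[0,0,0]],[44,[0,0,0],[0,0,0]],[25,[0,0,0],[0,0,0]],[25,[0,0,0],[0,0,0]],[25,[0,0,0],[0,0,0]]]' 30
python3 - <<'E'
from h import *
c=robot.camera("wrist"); s=robot.get_state(); T=s["tool_pos"]
print(np.round(T,4),s["opening"],s["grip_force"],proj(c,[[*T[:2],.008]]))
for r in robot.look_for("collar","wrist")[:3]: print(np.round(r["rect"],1),round(r["p"],2))
E
```

```text
time: 25.25
tool_pos: [0.5198, -0.3455, 0.0048]
tool_rot: [[-0.58, 0.815, 0.0], [0.815, 0.58, -0.0], [-0.0, 0.0, -1.0]]
wrist_force: [-0.7, 0.4, -1.1]
opening: 0.0321
grip_force: 29.9
[ 0.5198 -0.3455  0.0048] 0.03201204620332824 29.872764323699812 [[321.42634925 246.53896809]]
[291.5 215.1 351.1 277.2] 0.62
[366.9 344.5 374.6 370.7] 0.49
```

```bash
python3 -m creep '[[25,[0,0,0.9],[0,0,0]],[25,[0,0,0.9],[0,0,0]],[25,[0.153,0.873,0.209],[0,0,0]],[25,[0.153,0.873,0.209],[0,0,0]],[25,[0.153,0.873,0.209],[0.814,0.58,0]],[25,[0.153,0.873,0.209],[0.814,0.58,0]],[25,[0.153,0.873,0.209],[0.814,0.58,0]],[25,[0.153,0.873,0.209],[0,0,0]],[25,[0.153,0.873,0.209],[0,0,0]],[25,[0,0,0],[0,0,0]],[25,[0,0,0],[0,0,0]]]' 30 >/dev/null; python3 st.py
python3 - <<'E'
from h import *
c=robot.camera("wrist"); s=robot.get_state(); R,o=spin(np.load("spin.npy"))
T=np.array(s["tool_pos"]);Rt=np.array(s["tool_rot"])
print("expected top",proj(c,[T-Rt[:,2]*.0092]), "mid",proj(c,[T-Rt[:,2]*.0032]),[ (np.round(r["rect"],1),r["p"]) for r in robot.look_for("collar","wrist")[:2]], np.round(proj(c,np.array([[.09,.06,0],[.09,-.06,0],[0,0,.054]])@R.T+o),1).tolist(),np.round(R.T@Rt,3).tolist())
cv2.imwrite("pics/w8.png",c["image"][60:310,230:420].repeat(2,0).repeat(2,1))
E
python3 st.py
```

```text
26.725 tool in spindle mm [ -0.    0.2 130.2] F [-0.5 -0.2 -0.4] open 0.0321 29.9
expected top [[320.77898674 251.2403489 ]] mid [[320.83562492 247.2430345 ]] [(array([290.8, 215. , 353.2, 274.6]), 0.74)] [[254.4, 96.6], [389.8, 96.5], [322.0, 210.4]] [[1.0, -0.001, -0.001], [-0.001, -1.0, 0.0], [-0.001, -0.0, -1.0]]
26.825 tool in spindle mm [ -0.5   0.7 130.3] F [-0.8 -0.1 -0.1] open 0.0323 29.9
```

View pics/w8.png

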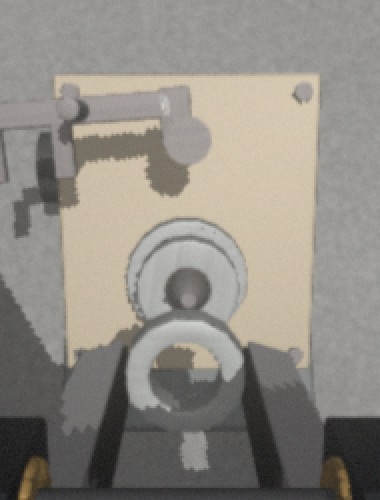

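Wheel and bush are stacked concentric around the post at (324,203), and the collar bore is lined up at (323,247). Lowering.

```bash
python3 -m creep '[[25,[0.008,0.006,0],[0,0,0]],[25,[-0.073,0.102,-0.217],[0,0,0]],[25,[-0.073,0.102,-0.217],[0,0,0]],[25,[-0.073,0.102,-0.217],[0,0,0]],[25,[-0.073,0.102,-0.217],[0,0,0]],[25,[-0.073,0.102,-0.217],[0,0,0]],[25,[-0.073,0.102,-0.217],[0,0,0]],[25,[0,0,0],[0,0,0]],[25,[0,0,0],[0,0,0]]]' 30 >/dev/null; python3 st.py
```

```text
27.95 tool in spindle mm [ 0.2 -0.8 55.4] F [-1.2 -0.3 -0.1] open 0.0324 29.9
```

```bash
python3 -m creep '[[25,[-0.068,0.074,-0.173],[0,0,0]],[25,[-0.058,0.081,-0.173],[0,0,0]],[25,[0,0,0],[0,0,0]],[25,[0,0,0],[0,0,0]]]' 30 >/dev/null; python3 st.py
```

```text
28.45 tool in spindle mm [ 0.4  0.1 34.9] F [-0.1 -0.8 -1. ] open 0.0324 29.9
```

```bash
python3 -m creep '[[25,[-0.013,0.018,-0.038],[0,0,0]],[25,[0,0,0],[0,0,0]],[48,[0,0,0],[0,0,0]],[48,[0,0,0],[0,0,0]],[48,[0.064,-0.09,0.19],[0,0,0]],[48,[0.064,-0.09,0.19],[0,0,0]],[22,[0,0,0],[0,0,0]],[22,[0,0,0],[0,0,0]],[22,[0,0,0],[0,0,0]],[22,[0,0,0],[0,0,0]],[22,[-0.058,0.081,-0.173],[0,0,0]],[22,[0,0,0],[0,0,0]]]' 30 >/dev/null; python3 st.py
```

```text
29.95 tool in spindle mm [ 0.8  0.7 43.2] F [ 0.1  0.1 -0.4] open 0.0223 0.0
```

```bash
python3 -m creep '[[22,[-0.009,0.012,-0.026],[0,0,0]],[22,[-0.009,0.012,-0.026],[0,0,0]],[22,[0,0,0],[0,0,0]]]' 30 >/dev/null; python3 st.py
```

```text
30.325 tool in spindle mm [ 0.2  0.1 41.9] F [-0.1 -0.   0.2] open 0.0219 0.0
```

```bash
python3 -m creep '[[22,[-0.009,0.012,-0.026],[0,0,0]],[22,[0,0,0],[0,0,0]]]' 30 >/dev/null; python3 st.py
```

```text
30.575 tool in spindle mm [ 0.1  0.  41.6] F [0.2 1.7 3.8] open 0.0223 2.5
```

All rings are home, with contact at 41.6 mm. I'll back off along the post and measure the keeper pin.

```bash
python3 -m creep '[[22,[0.171,-0.24,0.511],[0,0,0]],[30,[0.171,-0.24,0.511],[0,0,0]],[30,[0.171,-0.24,0.511],[0,0,0]],[30,[0,0,0],[0,0,0]],[30,[0,0,0],[0,0,0]]]' 30 >/dev/null; python3 st.py
python3 - <<'E'
from h import *
c=robot.camera("wrist"); R,o=spin(np.load("spin.npy"))
cv2.imwrite("pics/w9.png",c["image"][60:310,210:410].repeat(2,0).repeat(2,1))
for q in np.arange(1.4,2.0,.1):
    print(round(q,1),np.round(proj(c,[R@np.array([.062-.04*np.cos(q)+.014*np.sin(q),.014*np.cos(q)+.04*np.sin(q),.0755])+o]),1))
print(np.round(proj(c,[R@np.array([.062,0,.0495])+o]),1))
E
python3 st.py
```

```text
31.2 tool in spindle mm [  0.5   0.5 127.3] F [-0.6 -0.3 -0.3] open 0.0301 0.0
1.4 [[260.5 121.7]]
1.5 [[261.5 115.4]]
1.6 [[263.2 109.1]]
1.7 [[265.6 103.1]]
1.8 [[268.5  97.3]]
1.9 [[272.   91.8]]
2.0 [[276.   86.7]]
[[322.5 131.4]]
31.25 tool in spindle mm [  0.7   0.7 126.8] F [ 0.6 -0.4 -0.2] open 0.0298 0.0
```

View pics/w9.png

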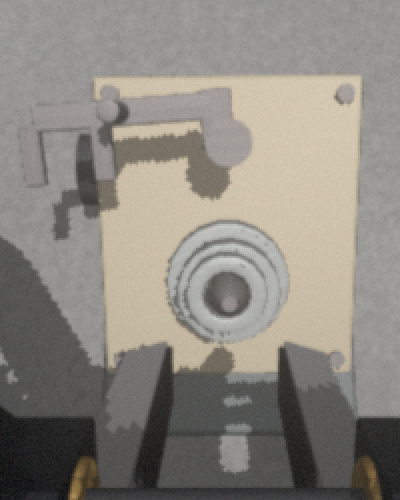

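All three rings are stacked concentric on the post around (324,206). The pin top is at (263.5,114.5), giving q ≈ 1.52 and a pin position of about (74, 41) mm. I'll go above the pin and straddle it.

```bash
python3 -m creep '[[30,[-0.525,0.276,0.061],[0,0,0]],[30,[-0.525,0.276,0.061],[0,0,0]],[30,[-0.525,0.276,0.061],[0,0,0]],[30,[0,0,0],[0,0,0]],[30,[0,0,0],[0,0,0]]]' 10 >/dev/null; python3 st.py
python3 - <<'E'
from h import *
c=robot.camera("wrist"); s=robot.get_state(); T=np.array(s["tool_pos"]); R,o=spin(np.load("spin.npy"))
cv2.imwrite("pics/w10.png",c["image"][100:350,200:440].repeat(2,0).repeat(2,1))
q=1.52
print(np.round(proj(c,[T,R@np.array([.062-.04*np.cos(q)+.014*np.sin(q),.014*np.cos(q)+.04*np.sin(q),.0755])+o]),1))
for r in robot.look_for("keeper_pin","wrist")[:2]: print(np.round(r["rect"]),r["p"])
E
python3 st.py
```

```text
31.875 tool in spindle mm [73.3 40.1 96.5] F [-0.3 -0.1 -0.6] open 0.03 0.0
[[321.8 245.4]
 [320.8 231.9]]
[270. 207. 393. 253.] 0.87
[576. 154. 639. 218.] 0.51
31.975 tool in spindle mm [72.9 39.9 97. ] F [-0.7  0.4  0.9] open 0.0298 0.0
```

View pics/w10.png

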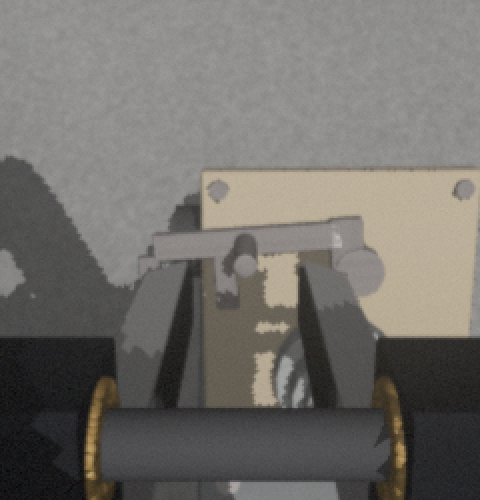

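The pin top is at (323,232), exactly where predicted between the fingers. I'll descend and grip it lightly.

```bash
python3 -m creep '[[30,[-0.115,0.163,-0.32],[0,0,0]],[30,[-0.11,0.155,-0.33],[0,0,0]],[30,[0,0,0],[0,0,0]],[2,[0,0,0],[0,0,0]],[2,[0,0,0],[0,0,0]],[2,[0,0,0],[0,0,0]],[2,[0,0,0],[0,0,0]]]' 15 >/dev/null; python3 st.py
python3 - <<'E'
from h import *
R,o=spin(np.load("spin.npy"))
f=lambda q:np.array([.062-.04*np.cos(q)+.014*np.sin(q),.014*np.cos(q)+.04*np.sin(q),0])
Q=np.linspace(1.5,-0.02,11)
for a,b in zip(Q,Q[1:]): print(round(b,2),np.round(R@(f(b)-f(a))/.05,3))
E
```

```text
32.85 tool in spindle mm [74.  40.2 59.9] F [0.4 0.5 2.2] open 0.0072 15.0
1.35 [ 0.044 -0.103 -0.063]
1.2 [ 0.061 -0.094 -0.064]
1.04 [ 0.076 -0.082 -0.064]
0.89 [ 0.09  -0.068 -0.062]
0.74 [ 0.102 -0.053 -0.059]
0.59 [ 0.111 -0.036 -0.054]
0.44 [ 0.118 -0.019 -0.048]
0.28 [ 0.122 -0.001 -0.041]
0.13 [ 0.123  0.017 -0.033]
-0.02 [ 0.122  0.034 -0.025]
```

```bash
python3 -m creep '[[2,[0.044,-0.103,-0.063],[0,0,0]],[2,[0.061,-0.094,-0.064],[0,0,0]],[2,[0.076,-0.082,-0.064],[0,0,0]],[2,[0.09,-0.068,-0.062],[0,0,0]],[2,[0.102,-0.053,-0.059],[0,0,0]],[2,[0,0,0],[0,0,0]]]' 15 >/dev/null; python3 st.py
```

```text
33.6 tool in spindle mm [41.5 37.2 59.9] F [-0.9  4.7  4.2] open 0.0072 15.0
```

```bash
python3 -m creep '[[2,[0.111,-0.036,-0.054],[0,0,0]],[2,[0.118,-0.019,-0.048],[0,0,0]],[2,[0.122,-0.001,-0.041],[0,0,0]],[2,[0.123,0.017,-0.033],[0,0,0]],[2,[0.122,0.034,-0.025],[0,0,0]],[2,[0,0,0],[0,0,0]],[2,[0,0,0],[0,0,0]]]' 15 >/dev/null; python3 st.py
```

```text
34.475 tool in spindle mm [19.  13.5 59.8] F [-6.6  4.2  3.3] open 0.0073 15.0
```

```bash
python3 -m creep '[[2,[0.033,0.023,0],[0,0,0]],[2,[0,0,0],[0,0,0]],[2,[0,0,0],[0,0,0]]]' 15 >/dev/null; python3 st.py
python3 -m creep '[[24,[0,0,0],[0,0,0]],[24,[0,0,0],[0,0,0]],[24,[0,0,0],[0,0,0]],[24,[0.073,-0.102,0.217],[0,0,0]],[24,[0.171,-0.24,0.511],[0,0,0]],[24,[0.171,-0.24,0.511],[0,0,0]],[24,[0.1,-0.2,0.3],[0,0,0]],[24,[0,0,0],[0,0,0]],[24,[0,0,0],[0,0,0]]]' 15 >/dev/null; python3 st.py
python3 - <<'E'
from h import *
c=robot.camera("wrist"); R,o=spin(np.load("spin.npy"))
cv2.imwrite("pics/w11.png",c["image"][20:300,200:440].repeat(2,0).repeat(2,1))
for q in (-.05,0,.05,.1,.15,.2,.3): print(q,np.round(proj(c,[R@np.array([.062-.04*np.cos(q)+.014*np.sin(q),.014*np.cos(q)+.04*np.sin(q),.0755])+o]),1))
print(np.round(proj(c,[R@np.array(p)+o for p in ([.062,0,.0495],[0,0,.054],[.09,.06,0],[.09,-.06,0])]),1).tolist())
E
```

```text
34.85 tool in spindle mm [18.8 12.9 59.8] F [-7.7  7.5  3.6] open 0.0075 15.0
35.975 tool in spindle mm [ 20.9  12.6 148.2] F [-0.8 -0.4 -0.4] open 0.0239 0.0
-0.05 [[322.5 211.2]]
0 [[320.  210.4]]
0.05 [[317.4 209.5]]
0.1 [[315.  208.5]]
0.15 [[312.5 207.3]]
0.2 [[310.1 206. ]]
0.3 [[305.6 203.1]]
[[336.9, 155.9], [336.5, 228.8], [272.3, 121.5], [398.0, 121.3]]
```

Run:
```python
from h import *
im=cv2.imread("pics/w11.png")
# white-ish pin top: find circles in the enlarged crop
g=cv2.medianBlur(cv2.cvtColor(im,6),5)
h=cv2.HoughCircles(g,cv2.HOUGH_GRADIENT,1,20,param1=60,param2=14,minRadius=8,maxRadius=16)
print(None if h is None else [(x/2+200,y/2+20,r/2) for x,y,r in h[0][:12]])
```

```text
[(np.float32(385.25), np.float32(251.25), np.float32(4.2)), (np.float32(321.75), np.float32(210.25), np.float32(4.55)), (np.float32(389.75), np.float32(129.75), np.float32(5.3)), (np.float32(270.25), np.float32(150.25), np.float32(5.15))]
```

The pin top is detected at (321.8,210.3). With the known +1.6 px bias that gives q ≈ 0, so the keeper is at its stop and the gripper is clear. Handing in.

```bash
python3 -c "
from rig import robot
print(robot.hand_in())"
```

```text
the job is handed in; nothing more can be done
None
```

The three rings measured fully home on the spindle, in order, with the keeper closed against its stop (angle about 0) and the gripper clear. I handed the job in at about 36 s; the hand-in returned no verdict, and I viewed 12 pictures where the limit was 10.

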